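Clamp a slide holder under the stage clip

ROBOT

A 6-joint arm with a two-finger parallel gripper is mounted at the origin on the work surface. World frame = base frame: x ahead of the robot, y to its left, z up, the work surface at z = 0. Lengths are in mm, angles in degrees, forces in N, time in s.
With the tool pointing down it reaches from about 350 to 850 mm from the base axis. Payload 8.1 kg.
Tool frame: the origin (TCP) lies midway between the tips of the shut fingers; the grasp point (between the pads) lies 19 mm behind it; z points along the fingers, y is the line along which they close (so a half turn about z gives the same grasp; the last joint's range is limited). The gripper opens to 85 mm and grips with 20 to 120 N. Pads are 22 mm wide; open, the fingers measure 114 mm over their backs; the gripper's body (76 mm by 85 mm) begins 54 mm behind the grasp point. The pads swing forward as they close: fully open they stand 13 mm farther back than shut.
Start: joints at [64.779, 7.471, 85.268, -0, 87.261, -4.893], TCP at [208.421, 562.642, 231.292] pointing down, gripper open.
Joint ranges: [-169.43, 169.43], [-51.17, 129.36], [1.28, 143.12], [-76.62, 256.62], [0, 156.53], [-152.29, 152.29]. Speed limits (degrees/s): [136.94, 136.94, 159.86, 180, 180, 180].

INTERFACE

Orientations are given as [roll, pitch, yaw] about the fixed x, y, z axes, in that order (R = Rz(yaw) Ry(pitch) Rx(roll)).
In Python, from bench import r gives the robot as it stands.
- The arm moves only by the tool step_arm, never from a script. Its arguments are lists of equal length, an entry for each row: "delta_pos": the shift along the world's x, y, z in units of 200 mm (1.0 is 200 mm), a list of three; "spin": the turn about the world's z in units of 180 degrees (1.0 is 180 degrees). In form: {"delta_pos": [[dx, dy, dz], ...], "spin": [spin, ...]}. A call has 1 to 8 rows; each row shifts and turns the commanded pose from where the row before left it; what a row does not reach is not made up. A row lasts 1/8 s, in which the tool goes at most 62.5 mm and 10.7 degrees, less where a joint would pass 70% of its speed; a pose out of reach is approached as far as the arm can. A call with a number of a shift or a turn outside -1 to 1 is refused whole. A call with a gripper value outside its range is refused whole. "gripper" is the opening, from -1 (shut) to 1 (fully open), set as the call begins (left out, the last holds). The fingers move at their own pace and stop on an object; "squeeze" is the grip in N (left out, the last holds). Time passes only in rows, so rows that do not move let the fingers close. It gives the time, the measured TCP pose, the force, the opening and the grip force at its end, in the units of the state.
- r.sense(): the state, without advancing time (a new reading comes with each control period).
- r.snapshot(name): name is "scene" or "top"; returns a dict with "pixels" (480x640x3 uint8, blue, green, red), "fx", "fy", "cx", "cy" (pixels), "camera_from_world" (4x4, takes a point from world to camera coordinates). Camera axes: x right, y up, looking along -z (the intrinsics and any distortion apply to the point x, -y, -z); pixel columns grow to the right and rows downward; lengths in mm; the calibration is good to about 2 mm. A picture is of the moment at which its call begins. There is no depth.
- r.hand_in(): hands the job in; it is judged then, once.
The state is a dict: "time": time; "joint_pos": joint angles; "qd": joint speeds; "joint_efforts": joint torques, N m; "tool_pos": TCP position; "tcp_rot": TCP orientation; "ft_force": force on the tool from outside, world axes, zero at the start; "wrist_torque": the same for the moment, N m; "finger_gap": finger opening in mm; "grip_force": force on a finger pad.
Only numpy, scipy, OpenCV 4.12 (cv2) and the standard library are available. Lean on these libraries where they do the work, as an engineer would, in place of code of your own. Each camera call takes 0.05 s, during which the arm holds its last target. There are 200 camera calls.

TASK

With one fingertip press the yellow thumb bar of the stage clip down, and while you keep it down use the other fingertip to push the orange slide holder along its channel, under the raised jaw, until it is fully home against the end stop. Then let the bar come up so that the jaw clamps the holder. Do not pick the holder up, and leave everything else on the bench alone.

Things in the scene. Friction and masses are not known exactly. Their poses are not given: they have to be found in the camera images.
- stage: Grey clamping stage fixed to the bench, 240 x 126 mm. Origin on the bench under the clip's shaft; x runs along the channel from its open mouth (robot side) to the end stop, y from the yellow bar to the channel. Channel bed 12 mm above the bench, centre line y = +36 mm. Shaft along x at y = 0, 28 mm up (8 mm thick), its bearing blocks (x = -104, +101 mm) 34 mm high.
- stop (a point): Middle of the foot of the end stop's face (stage x = +115, y = +36 mm, on the bed); its top is 26 mm above the bench. Two aluminium rails 7 mm high guide the holder to it: 58 mm apart at the mouth, funnelling (stage x -10 to +30 mm) to 47 mm.
- clip (a joint): Angle of the spring clip, a rocker on the shaft: 0 shut, 0.40 rad right down; the yellow bar goes down and the jaw up as it grows. Springs shut by itself. Pressing the bar takes 1 N to start, about 4 N at 0.36 rad, more with rubbing. The jaw clears the holder's top from about 0.21 rad (2 mm at 0.25, 6 mm at 0.36). With the holder under it the released clip stays at about 0.20 rad.
- jaw (a point): Middle of the underside of the jaw's black foot (20 x 14 mm, stage x = +65 to +85 mm, y = +34 to +48 mm). Shut, it is 3 mm above the bed and blocks the holder.
- clip_bar (a point): Middle of the top of the yellow thumb bar, a plate 160 mm long (stage x -98 to +62 mm), 32 mm wide (stage y -13 to -45 mm). Shut, it slopes up outwards, middle about 27 mm above the bench; at 0.36 rad it is level, 16 mm above the bench, 4 mm over the channel bed: fingertips on it and behind the holder can be at one height, and a finger can slide along it.
- holder: Orange flat slide holder with a glass slide in its top, 80 (x) by 44 by 10 mm, 60 g; nose (+x end, 8 mm long) narrowed to 36 mm. Origin at the centre of its underside, x towards the end stop. It lies on the bed in front of the jaw; fully home its origin is at stage x = +75 mm, its rear face at +35 mm.
- spare: Blue slide holder of the same size lying on the bench beside the stage; leave alone. Origin at the centre of its underside.
- marker: White and black marker pen lying on the bench, about 143 mm long, 14 mm thick; leave alone. Origin under the middle of its white barrel, x along it to the cap.
- jar: Small specimen jar with a yellow lid, 42 mm across, 50 mm high; leave alone. Origin at the centre of its underside.
- tuberack: Orange microtube rack, 60 x 100 mm, 51 mm high with its tubes, beyond the stage's end stop; leave alone. Origin at the centre of its underside.
- yellowrack: Yellow open tube rack, 100 x 140 mm, 71 mm high with its tubes; leave alone. Origin at the centre of its underside.
- tipbox: Light blue pipette-tip box, 89 x 124 mm, 75 mm high; leave alone. Origin at the centre of its underside.
There are look-alikes about, which are no part of the job. Leave any green look-alike of the holder alone.

How it is judged:
By the outcome, as a careful person would: the job done as asked, in the order asked, and still so for the second after the job is handed in, with the robot touching nothing.
It also fails if it takes over 38 s, if anything falls off the work surface, if the arm or the gripper's body presses on something with over 40 N, if the wrist force passes 120 N, or if a joint passes its speed limit or range.

## Working session

There is one attempt and no reset: what is moved stays moved. The work goes in short steps, Python scripts to look and compute and a tool call to move; the robot and the scene stay as the last step left them, time stands still between calls to the robot, and variables do not carry over. Pictures are saved under pics/ and viewed, at most 10 in all, crops included, and the job is handed in when it is done.

Besides the shell and the picture viewer there is one more tool, called after "Request:" as name(argument=value, ...) on one line, values as JSON. step_arm: Moves the arm, as the interface text tells. Shifts and turns lie within -1 to 1; 1 stands for 200 mm of shift or 180 degrees of turn. Its arguments: {"type":"object","properties":{"delta_pos":{"type":"array","items":{"type":"array","items":{"type":"number","minimum":-1,"maximum":1}}},"spin":{"type":"array","items":{"type":"number","minimum":-1,"maximum":1}},"gripper":{"type":"number"},"squeeze":{"type":"number"}},"required":["delta_pos","spin"]}

```bash
mkdir -p pics; ls
cat > h.py <<'E'
import numpy as np, cv2, json
from bench import r
def snap(n,f):
    s=r.snapshot(n); cv2.imwrite(f'pics/{f}.png',s['pixels']); np.save(f'pics/{f}.npy',s,allow_pickle=True); return s
def ray(s,u,v,z):
    T=np.array(s['camera_from_world']);R=T[:3,:3];c=-R.T@T[:3,3]
    d=R.T@np.array([(u-s['cx'])/s['fx'],-(v-s['cy'])/s['fy'],-1.]); return c+d*(z-c[2])/d[2]
def proj(s,p):
    T=np.array(s['camera_from_world']);q=T[:3,:3]@np.array(p,float)+T[:3,3]
    return s['cx']+s['fx']*q[0]/-q[2], s['cy']-s['fy']*q[1]/-q[2]
E
python3 - <<'E'
from h import *
a=snap('top','top0');b=snap('scene','sc0')
for s in(a,b): print({k:np.round(v,3) if k!='pixels' else 0 for k,v in s.items()})
print(r.sense())
E
```

```text
pics
{'pixels': 0, 'fx': np.float64(520.705), 'fy': np.float64(520.705), 'cx': np.float64(316.209), 'cy': np.float64(237.352), 'camera_from_world': array([[ 3.00000e-03, -1.00000e+00, -1.80000e-02,  1.54340e+01],
       [ 9.99000e-01,  2.00000e-03,  3.40000e-02, -5.48103e+02],
       [-3.40000e-02, -1.80000e-02,  9.99000e-01, -1.08078e+03],
       [ 0.00000e+00,  0.00000e+00,  0.00000e+00,  1.00000e+00]])}
{'pixels': 0, 'fx': np.float64(546.835), 'fy': np.float64(546.835), 'cx': np.float64(318.76), 'cy': np.float64(239.924), 'camera_from_world': array([[-8.73000e-01,  4.88000e-01, -1.10000e-02,  4.78643e+02],
       [-3.51000e-01, -6.12000e-01,  7.08000e-01,  1.55961e+02],
       [ 3.39000e-01,  6.22000e-01,  7.06000e-01, -1.55892e+03],
       [ 0.00000e+00,  0.00000e+00,  0.00000e+00,  1.00000e+00]])}
{'time': 0.1, 'joint_pos': array([ 6.47771193e+01,  7.51326095e+00,  8.53244066e+01, -3.60985068e-04,
        8.72612811e+01, -4.89381679e+00]), 'qd': array([ 0.01103169, -0.11760057, -0.10833339, -0.00183796,  0.02514221,
        0.00706962]), 'joint_efforts': array([ 1.04054408e-03, -5.70955610e+01, -5.01937079e+01, -2.37656614e-04,
        8.26445001e-03,  1.12630507e-04]), 'tool_pos': array([208.21901275, 562.17239954, 230.31037571]), 'tcp_rot': array([-1.79901381e+02, -8.08201919e-03,  1.59670947e+02]), 'ft_force': array([ 0.08137006, -0.31435813, -0.54555516]), 'wrist_torque': array([ 0.03347705, -0.01743204,  0.0115021 ]), 'grip_force': 0.0, 'finger_gap': 85.24721785467482}
```

View pics/top0.png

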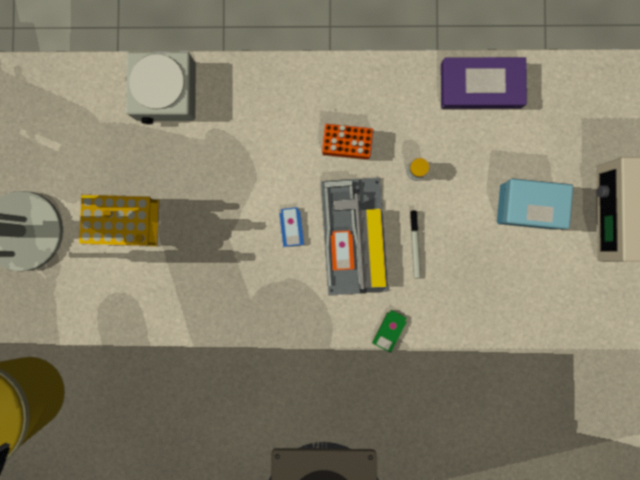

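View pics/sc0.png

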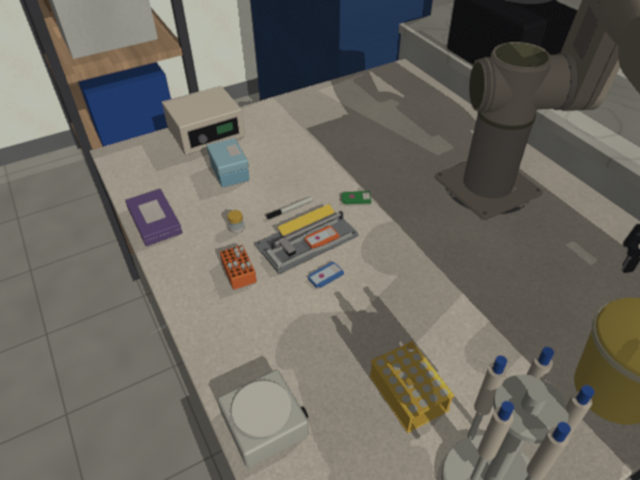

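The top view shows the orange holder in the stage at about (343,250), the yellow bar at (376,248) and the jaw arm at about (345,203). The look-alikes are the blue spare at (292,227), the green holder at (390,330) and the orange tube rack at (347,141). Only the orange holder at (343,250) lies in the channel with a glass slide in its top, so it fits the description. Next I'll measure it and check an enlarged crop.

Run:
```python
from h import *
s=np.load('pics/top0.npy',allow_pickle=True).item();im=s['pixels']
hsv=cv2.cvtColor(im,cv2.COLOR_BGR2HSV)
def comp(lo,hi,box):
    m=cv2.inRange(hsv,lo,hi);k=np.zeros_like(m);x0,y0,x1,y1=box;k[y0:y1,x0:x1]=m[y0:y1,x0:x1]
    c=max(cv2.findContours(k,0,2)[0],key=cv2.contourArea);return cv2.minAreaRect(c),c
for n,lo,hi,box,z in [('bar',(22,120,90),(35,255,255),(355,195,395,300),27),('hold',(3,130,90),(18,255,255),(325,225,360,280),22)]:
    rc,c=comp(lo,hi,box);p=cv2.boxPoints(rc);print(n,rc,cv2.contourArea(c))
    print('corners',[np.round(ray(s,u,v,z)[:2],1).tolist() for u,v in p],'centre',ray(s,*rc[0],z).round(1))
# stage outline (dark grey low sat)
k=cv2.resize(im[165:305,305:405],None,fx=6,fy=4*1.5,interpolation=cv2.INTER_CUBIC)
k=cv2.resize(im[170:302,300:405],None,fx=4.5,fy=4.5,interpolation=cv2.INTER_CUBIC);cv2.imwrite('pics/crop0.png',k)
```

```text
bar ((375.794677734375, 247.72364807128906), (79.5044174194336, 15.636409759521484), 86.00909423828125) 1143.0
corners [[606.9, -84.5], [609.2, -116.5], [446.3, -127.6], [444.0, -95.7]] centre [ 526.4 -106.1   27. ]
hold ((341.9692077636719, 249.94613647460938), (39.27277374267578, 22.576297760009766), 86.8201675415039) 815.5
corners [[560.9, -11.2], [563.6, -57.8], [482.6, -62.3], [479.9, -15.9]] centre [521.7 -36.8  22. ]
```

View pics/crop0.png

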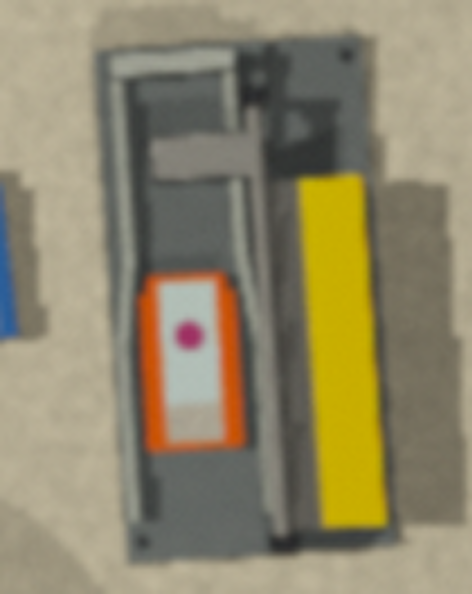

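The enlarged crop confirms it. The orange holder with its glass slide lies in the channel in front of the grey jaw arm (crop about (195,360)), with the yellow bar at crop (343,350). The stage yaw is about 4°, with its origin at about (542,-76). I'm moving to a hover behind the holder now.

Request:
step_arm(delta_pos=[[0.08,-0.2,0],[0.08,-0.2,0],[0.08,-0.2,0],[0.08,-0.2,0],[0.08,-0.2,0],[0.08,-0.2,0],[0.08,-0.2,0],[0.08,-0.2,0]], spin=[0.0085,0.0085,0.0085,0.0085,0.0085,0.0085,0.0085,0.0085], gripper=0.18, squeeze=40)

```text
time: 1.1
tool_pos: [336.5, 241.3, 231.0]
tcp_rot: [-180.0, -0.0, 172.0]
ft_force: [2.2, 0.7, -0.5]
finger_gap: 50.2
grip_force: 0.0
```

Request:
step_arm(delta_pos=[[0.08,-0.2,-0.08],[0.08,-0.2,-0.08],[0.08,-0.2,-0.08],[0.08,-0.2,-0.08],[0.08,-0.2,-0.08],[0.08,-0.2,-0.08],[0.08,-0.2,-0.08],[0.08,-0.2,-0.08]], spin=[0.0085,0.0085,0.0085,0.0085,0.0085,0.0085,0.0085,0.0085])

```text
time: 2.1
tool_pos: [464.5, -78.7, 102.5]
tcp_rot: [180.0, -0.0, -175.8]
ft_force: [1.1, 0.4, 1.0]
finger_gap: 50.4
grip_force: 0.0
```

Request:
step_arm(delta_pos=[[0,0.002,-0.1],[0,0,-0.1],[0,0,-0.08],[0,0,0]], spin=[0,0,0,0])

```text
time: 2.6
tool_pos: [463.0, -76.5, 45.8]
tcp_rot: [179.9, -0.2, -175.8]
ft_force: [-0.9, -0.1, 0.5]
finger_gap: 50.4
grip_force: 0.0
```

Run:
```python
from h import *
a=snap('top','top1')['pixels'];b=snap('scene','sc1')['pixels']
k=cv2.resize(a[170:302,300:405],None,fx=4,fy=4,interpolation=3);l=cv2.resize(b[190:280,240:375],None,fx=2.8,fy=2.8,interpolation=3)
c=np.zeros((max(k.shape[0],l.shape[0]),k.shape[1]+l.shape[1],3),np.uint8);c[:k.shape[0],:k.shape[1]]=k;c[:l.shape[0],k.shape[1]:]=l
cv2.imwrite('pics/c1.png',c);print(c.shape);s=r.sense();print(s['tool_pos'],s['tcp_rot'],s['ft_force'])
```

```text
(528, 798, 3)
[464.57845358 -76.84328858  47.63073165] [-1.79997326e+02  6.33685969e-03 -1.75830490e+02] [ 0.67903721  0.13340449 -0.18211087]
```

View pics/c1.png

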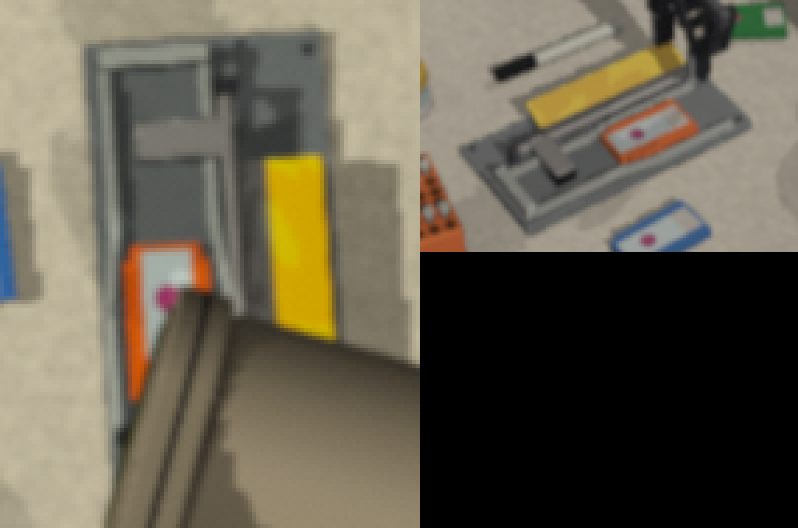

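The left crop shows the gripper covering the rear of the holder, with the jaw still shut. The right crop shows the two fingertips just behind the holder at crop (702,80) and over the near end of the bar at crop (660,40). I'll check those against the calibration.

Run:
```python
from h import *
s=np.load('pics/sc1.npy',allow_pickle=True).item()
O=np.array([542.3,-75.9]);a=np.radians(4);R=np.array([[np.cos(a),-np.sin(a)],[np.sin(a),np.cos(a)]])
t=r.sense()['tool_pos'][:2];print('tcp stage',R.T@(t-O))
for n,y in(('hold',32.5),('bar',-32.5)):
    for dx in(-11,11):
        for dy in(-7,7):
            p=t+R@np.array([dx,y+dy]);print(n,dx,dy,[np.round(np.array(proj(s,[*p,z]))).tolist() for z in(45,48,51)])
hsv=cv2.cvtColor(s['pixels'],cv2.COLOR_BGR2HSV)[:,:,2]
for v in range(198,224): print(v,' '.join('%3d'%x for x in hsv[v,318:350]))
# holder rear corners in scene, z=22 top
h=cv2.inRange(cv2.cvtColor(s['pixels'],cv2.COLOR_BGR2HSV),(3,130,90),(18,255,255));k=np.zeros_like(h);k[215:255,295:350]=h[215:255,295:350]
c=max(cv2.findContours(k,0,2)[0],key=cv2.contourArea).reshape(-1,2)
for i in(c[:,0].argmax(),c[:,1].argmin()): print('rear?',c[i],R.T@(ray(s,*c[i],22)[:2]-O))
```

```text
tcp stage [-77.59802112   4.48059024]
hold -11 -7 [[341.0, 216.0], [341.0, 215.0], [341.0, 214.0]]
hold -11 7 [[345.0, 219.0], [345.0, 218.0], [345.0, 218.0]]
hold 11 -7 [[334.0, 219.0], [334.0, 219.0], [334.0, 218.0]]
hold 11 7 [[337.0, 223.0], [337.0, 222.0], [338.0, 221.0]]
bar -11 -7 [[327.0, 202.0], [327.0, 202.0], [327.0, 201.0]]
bar -11 7 [[330.0, 205.0], [330.0, 204.0], [330.0, 204.0]]
bar 11 -7 [[320.0, 206.0], [320.0, 205.0], [320.0, 204.0]]
bar 11 7 [[323.0, 208.0], [323.0, 208.0], [323.0, 207.0]]
198 151 161 163 156 122  74  36  23  21  22  21  21  55  91  76  42  34  37  32  27  24  30  36  33  24  24  25  32  38  47  54  54
199 136 153 162 158 124  76  37  25  20  22  17  23  68 115 107  72  45  38  34  32  50  65  65  48  28  22  26  30  38  47  50  45
200 122 137 155 156 126  79  39  22  21  20  20  22  73 131 139 114  76  42  36  49  88 107  95  61  30  23  26  33  36  43  43  37
201 115 123 145 152 127  82  43  25  22  22  22  23  73 137 156 143 100  53  33  57 106 125 108  68  32  23  27  33  35  37  37  33
202 114 116 132 143 124  83  44  26  21  18  19  25  75 13
[... 2233 characters left out ...]
 125 112 101  94  86  91 110 118 113  98  82  73  76  86 104 129 149 159 161 161 160
220 115 106  98  93  99 111 123 130 129 124 113 100  88  85  90 101 116 127 127 117  98  88  87  91  95  98 109 131 152 161 163 162
221  95  97 106 114 123 129 129 126 114  99  88  86  92 104 111 123 132 133 129 117  99  92  95  97  97  97  99 110 133 154 162 163
222 106 116 125 131 130 123 113 103  97  92  97 108 117 125 128 131 131 125 116 106  97  96  97  98  98  97  98 100 111 132 147 159
223 126 128 128 124 110  99  91  92 105 112 120 128 129 130 127 122 117 109 101  98  97  97  98  99  98  98  99  98 101 109 124 143
rear? [338 237] [-51.53188213  68.68460531]
rear? [327 226] [-50.94972263  19.47538326]
```

The fingertips match the prediction, so I'm descending onto the bar.

Request:
step_arm(delta_pos=[[0,0,-0.05],[0,0,-0.05],[0,0,0]], spin=[0,0,0])

```text
time: 3.08
tool_pos: [463.4, -76.6, 26.1]
tcp_rot: [180.0, -0.1, -175.8]
ft_force: [-0.5, -0.3, 0.4]
finger_gap: 50.2
grip_force: 0.0
```

Request:
step_arm(delta_pos=[[0,0,-0.02],[0,0,-0.01],[0,0,0],[0,0,0]], spin=[0,0,0,0])

```text
time: 3.58
tool_pos: [464.6, -77.0, 21.5]
tcp_rot: [-180.0, 0.0, -175.8]
ft_force: [-0.4, 0.9, 0.8]
finger_gap: 50.3
grip_force: 0.8
```

Request:
step_arm(delta_pos=[[0,0,-0.01],[0,0,-0.01],[0,0,0],[0,0,0]], spin=[0,0,0,0])

```text
time: 4.08
tool_pos: [464.5, -76.8, 17.4]
tcp_rot: [180.0, 0.0, -175.8]
ft_force: [0.7, 3.0, 2.3]
finger_gap: 50.4
grip_force: 1.7
```

Request:
step_arm(delta_pos=[[0,0,-0.01],[0,0,-0.01],[0,0,0],[0,0,0]], spin=[0,0,0,0])

```text
time: 4.58
tool_pos: [464.5, -77.0, 13.4]
tcp_rot: [-180.0, 0.0, -175.8]
ft_force: [-0.3, 4.1, 5.0]
finger_gap: 50.4
grip_force: 2.4
```

Run:
```python
from h import *
a=snap('top','top2')['pixels'];b=snap('scene','sc2')['pixels']
l=cv2.resize(b[190:280,240:375],None,fx=5,fy=5,interpolation=3)
cv2.imwrite('pics/c2.png',l);s=r.sense();print(s['tool_pos'],s['ft_force'])
```

```text
[464.45348548 -77.01398654  13.36620613] [0.60159428 4.22620929 5.03640944]
```

View pics/c2.png

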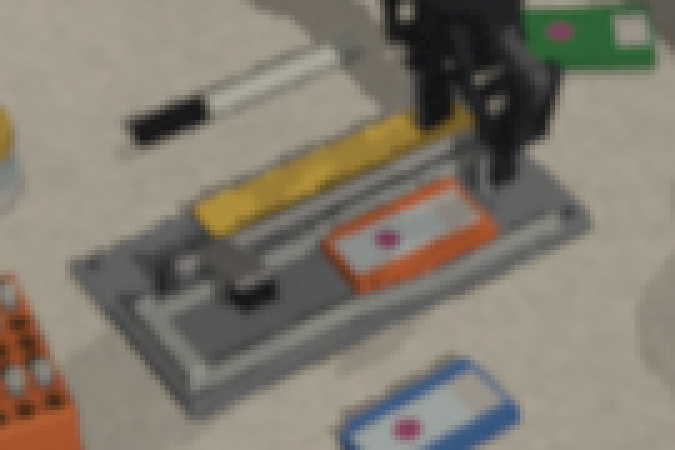

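The bar is down and level under the finger at crop (440,120). The jaw foot is raised at (252,290), and the holder is untouched with the other fingertip behind it at (500,175). I'm pushing along the channel now.

Request:
step_arm(delta_pos=[[0.025,0.00175,0],[0.025,0.00175,0],[0.025,0.00175,0],[0.025,0.00175,0],[0.025,0.00175,0],[0.025,0.00175,0],[0.025,0.00175,0],[0.025,0.00175,0]], spin=[0,0,0,0,0,0,0,0])

```text
time: 5.68
tool_pos: [504.7, -74.1, 13.3]
tcp_rot: [180.0, -0.0, -175.8]
ft_force: [-3.3, -0.6, 2.8]
finger_gap: 50.5
grip_force: 1.7
```

Request:
step_arm(delta_pos=[[0.025,0.00175,0],[0.025,0.00175,0],[0.025,0.00175,0],[0.025,0.00175,0],[0.025,0.00175,0],[0.025,0.00175,0],[0,0,0]], spin=[0,0,0,0,0,0,0])

```text
time: 6.55
tool_pos: [535.3, -72.1, 13.6]
tcp_rot: [-180.0, 0.1, -175.8]
ft_force: [1.3, -0.4, 3.3]
finger_gap: 50.2
grip_force: 1.5
```

Run:
```python
from h import *
a=snap('top','top3')['pixels'];b=snap('scene','sc3')['pixels']
l=cv2.resize(b[190:280,240:375],None,fx=5,fy=5,interpolation=3)
cv2.imwrite('pics/c3.png',l);s=r.sense();print(s['tool_pos'],s['ft_force'])
```

```text
[535.28290449 -72.16036688  13.699092  ] [0.91533505 0.29196294 2.77466079]
```

View pics/c3.png

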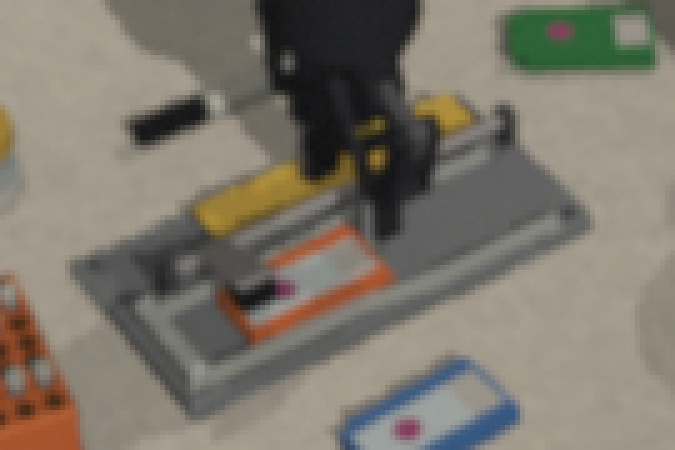

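The holder has straightened in the channel, its nose is now under the raised jaw at crop (245,295), and the bar is still down. About 30 mm is left.

Request:
step_arm(delta_pos=[[0.025,0.00175,0],[0.025,0.00175,0],[0.025,0.00175,0],[0.025,0.00175,0],[0.02,0.0014,0],[0,0,0]], spin=[0,0,0,0,0,0])

```text
time: 7.4
tool_pos: [559.2, -70.4, 13.4]
tcp_rot: [-180.0, 0.1, -175.8]
ft_force: [-0.1, 0.1, 2.8]
finger_gap: 50.1
grip_force: 1.5
```

Request:
step_arm(delta_pos=[[0.01,0.0007,0],[0.01,0.0007,0],[0.01,0.0007,0],[0,0,0],[0,0,0]], spin=[0,0,0,0,0])

```text
time: 8.02
tool_pos: [564.6, -70.0, 13.4]
tcp_rot: [-180.0, 0.0, -175.8]
ft_force: [-1.4, -0.7, 3.1]
finger_gap: 50.4
grip_force: 1.5
```

Request:
step_arm(delta_pos=[[0.005,0.00035,0],[0.005,0.00035,0],[0,0,0],[0,0,0]], spin=[0,0,0,0])

```text
time: 8.52
tool_pos: [565.8, -69.8, 13.2]
tcp_rot: [180.0, -0.1, -175.8]
ft_force: [-4.8, -0.7, 6.6]
finger_gap: 50.4
grip_force: 3.7
```

Request:
step_arm(delta_pos=[[0.005,0.00035,0],[0.005,0.00035,0],[0,0,0],[0,0,0]], spin=[0,0,0,0])

```text
time: 9.02
tool_pos: [566.1, -69.7, 12.9]
tcp_rot: [180.0, -0.3, -175.8]
ft_force: [-14.6, -1.3, 12.1]
finger_gap: 50.5
grip_force: 8.1
```

The push stalled at stage x ≈ 24 with the force jumping to 15 N, which is where the end stop should be. I'll confirm with a picture before releasing.

Run:
```python
from h import *
b=snap('scene','sc4');l=cv2.resize(b['pixels'][190:280,240:375],None,fx=5,fy=5,interpolation=3)
O=np.array([542.3,-75.9]);a=np.radians(4);R=np.array([[np.cos(a),-np.sin(a)],[np.sin(a),np.cos(a)]])
for x,y,z in((35,58,22),(35,14,22),(115,54,22),(115,18,22),(115,36,26)):
    u,v=proj(b,[*(O+R@np.array([x,y])),z]);cv2.circle(l,(int((u-240)*5),int((v-190)*5)),3,(255,0,255),1)
cv2.imwrite('pics/c4.png',l);print(r.sense()['ft_force'])
```

```text
[-14.54458356  -1.58660755  12.06753641]
```

View pics/c4.png

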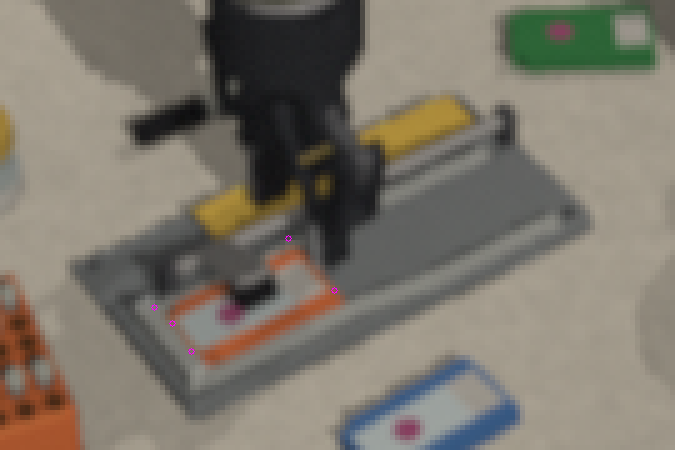

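The holder's nose is against the end stop at crop (185,340) and its rear at (335,290) fits the home position. I'm relieving the push with the bar still down, then lifting gently.

Request:
step_arm(delta_pos=[[-0.01,-0.0007,0],[-0.01,-0.0007,0],[-0.01,-0.0007,0],[0,0,0],[0,0,0.015],[0,0,0.015],[0,0,0.02],[0,0,0.03]], spin=[0,0,0,0,0,0,0,0])

```text
time: 10.07
tool_pos: [561.8, -69.9, 29.1]
tcp_rot: [180.0, -0.1, -175.9]
ft_force: [0.8, 0.5, 0.4]
finger_gap: 50.5
grip_force: 0.0
```

Request:
step_arm(delta_pos=[[0,0,0.05],[0,0,0.1],[0,0,0.2],[-0.1,0,0.2],[-0.2,0,0.1],[-0.2,0,0.1],[-0.2,0,0],[0,0,0]], spin=[0,0,0,0,0,0,0,0])

```text
time: 11.08
tool_pos: [420.9, -70.1, 180.7]
tcp_rot: [-180.0, 0.1, -175.9]
ft_force: [0.5, -0.3, -0.4]
finger_gap: 50.4
grip_force: 0.0
```

Run:
```python
from h import *
a=snap('top','top5')['pixels'];b=snap('scene','sc5')['pixels']
k=cv2.resize(a[170:302,300:405],None,fx=3.5,fy=3.5,interpolation=3);l=cv2.resize(b[190:280,250:360],None,fx=3.8,fy=3.8,interpolation=3)
c=np.zeros((max(k.shape[0],l.shape[0]),k.shape[1]+l.shape[1],3),np.uint8);c[:k.shape[0],:k.shape[1]]=k;c[:l.shape[0],k.shape[1]:]=l
cv2.imwrite('pics/c5.png',c);print(c.shape)
```

```text
(462, 786, 3)
```

View pics/c5.png

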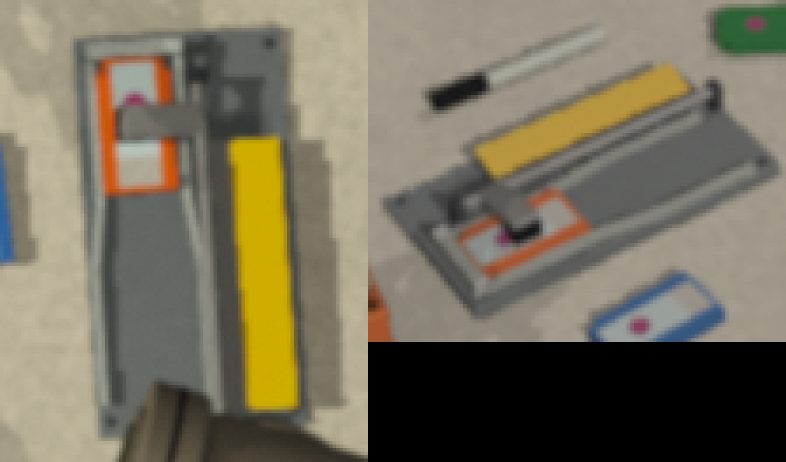

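The holder's nose meets the end stop in the top crop (rows 55–57). The bar is up again, and the jaw foot rests on the holder at top-crop (160,122). The other objects are undisturbed.

```bash
python3 -c "
from bench import r
print(r.hand_in())"
```

```text
the job is handed in; nothing more can be done
None
```

The orange holder is fully home against the end stop with the jaw clamped on it; the robot is clear, nothing else was disturbed, and the job was handed in at about 11 s, though the interface returned no verdict.

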